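# Dot-mark the checked jar of pear preserve with the spring marker

### The job

Take the spring marker out of its wooden stand, hold it upright over the jar with the gold lid, set its needle on the black dot in the middle of that lid and press gently straight down until the spring trips with a snap, then stop at once: do not ram it on against its end stop. Lift off and put the marker back in its stand, hanging upright by its collar, and let go. Do not set the marker off anywhere else, and leave both jars and the red dishes standing where they are.

Things in the scene. Friction and masses are not known exactly. Their poses are not given: they have to be found in the camera images.
- punch: spring marker (automatic punch): round metal hand tool, 0.42 kg, hanging upright in its stand. Origin at the end of its nose (underside of the metal body), z towards its cap. From there up: nose tapering from 11 to 18 mm wide over 14 mm, 18 mm wide to 45 mm; black collar 30 mm wide from 45 to 50 mm, by which it hangs; grip 18 mm wide from 50 to 100 mm; orange cap, top at 110 mm
- sear (a joint): the marker's hidden trip catch (m): 0 = cocked, 0.0035 = tripped. Pressing the needle in takes 3 N at first and about 2 N per mm more; at about 15 N (some 6 mm in) the catch slips with a snap and the force drops at once by 4 to 6 N; about 4 mm further down the needle is solid and the force shoots up. It re-cocks by itself when lifted off. Over 25 N on the lid spoils the seal
- punch_nose (a point): centre of the end of the marker's nose (same point as its origin). A 5 mm thick needle with a round tip sticks out below it. A screw collet sets the needle's length, which differs each time and is not measured: unpressed, the tip lies anywhere from 16 to 36 mm below this point
- punch_grip (a point): centre of the marker's round grip, 75 mm above its nose end: take it here across its 18 mm, from above, fingertips just above the collar, which then carries the pressing force. The cap's top is 35 mm above this point
- stand: wooden stand for the marker, fixed: a 70 x 70 mm plate 10 mm thick, on four posts over a base plate, top face at 90 mm; origin at the centre of its underside, z up
- stand_hole (a point): centre of the 23 mm through hole of the stand, at the top face of its plate, 90 mm above the counter. The hanging marker rests with the underside of its collar here, so its origin is 45 mm below this point
- jar_pear: glass jar with yellow pear preserve and a GOLD metal lid with a black dot, 70 mm wide, 88 mm tall, 0.3 to 0.6 kg, loose on the counter; origin at the centre of its underside
- jar_pear_lid (a point): centre of the flat top of the gold lid, 88 mm above the jar's underside; the lid is 68 mm wide, the black dot here is 14 mm wide
- jar_bean: bystander: the same jar with dark bean paste and a BLACK lid without a dot, 70 mm wide, 88 mm tall; origin at the centre of its underside. The two jars may have swapped places
- dish_a: bystander: red lacquered footed dish, 82 mm wide, 53 mm tall; origin at the centre of its foot
- dish_b: bystander: another such red footed dish, 82 mm wide, 53 mm tall; origin at the centre of its foot
Not all that is in view belongs to the job. What is meant by the stand is not green, and is the smaller of those in its own colour.

How it is judged:
By the outcome, as a careful person would: the job done as asked, in the order asked, and still so for the second after the job is handed in, with the robot touching nothing.
It also fails if it takes over 54 s, if anything falls off the work surface, if the arm or the gripper's body presses on something with over 40 N, if the wrist force passes 120 N, or if a joint passes its speed limit or range.

### The arm

A 6-joint arm with a two-finger parallel gripper is mounted at the origin on the work surface. World frame = base frame: x ahead of the robot, y to its left, z up, the work surface at z = 0. Lengths are in m, angles in degrees, forces in N, time in s.
With the tool pointing down it reaches from about 0.35 to 1 m from the base axis. Payload 7.1 kg.
Tool frame: the origin (TCP) lies between the finger pads; the fingertips stand 8 mm ahead of it and the grasp point (between the pads) lies 11 mm behind it; y points along the fingers, z is the direction in which the jaws open and shut, and the axes are right-handed (so a half turn about y gives the same grasp; the last joint's range is limited). The gripper opens to 85 mm and grips with 20 to 120 N. Pads are 22 mm wide; open, the fingers measure 114 mm over their backs; the gripper's body (76 mm by 85 mm) begins 54 mm behind the grasp point. The pads swing forward as they close: fully open they stand 13 mm farther back than shut.
Start: joints at [-68.812, 24.242, 93.386, -0, 62.372, -1.089], TCP at [0.237, -0.578, 0.214] pointing down, gripper open.
Joint ranges: [-172.04, 172.04], [-51.8, 120.97], [4.93, 147.93], [-75.15, 255.16], [6.16, 154.13], [-145.62, 145.62]. Speed limits (degrees/s): [136.94, 136.94, 172.46, 180, 180, 180].

### API

Orientations are given as a 3x3 rotation matrix whose columns are the frame's x, y, z axes.
In Python, from plant import * gives the robot as it stands. Calls block until the motion is done:
- move_ptp(position, orientation): joint-space move of the TCP to a pose.
- move_l(position, attitude=None, v=0.15, guard=None): straight line of the TCP; attitude=None keeps the orientation; v is the mean speed in m/s. With guard (N) it stops when the force on the tool has changed by that much, and returns True; else False.
- movej(angles): joint-space move.
- command_gripper(opening): opening from 0.0 (shut) to 1.0 (fully open); the grip force is fixed at half the most; returns when the fingers have stopped.
- hold(seconds).
- ik(position, orientation): joint angles nearest the present ones, or None.
- state(): the state.
- read_camera(name): name is "side" or "top" or "wrist"; returns a dict with "frame" (420x560x3 uint8, red, green, blue), "vfov" (degrees; the focal length in pixels is half the picture's height over the tangent of half this angle, whatever the lens; pixels are square), "cx", "cy" (the principal point, pixels), "dist_coeffs" ([k1, k2, p1, p2, k3] as OpenCV has them; the pictures are not rectified), "extrinsics" (4x4, takes a point from world to camera coordinates). Camera axes: x right, y up, looking along -z (the intrinsics and any distortion apply to the point x, -y, -z); pixel columns grow to the right and rows downward; lengths in m; the calibration is good to about 2 mm. A picture is of the moment at which its call begins. There is no depth.
A pose or a line that the arm cannot do raises PlanningError and nothing moves.
- close_job(): hands the job in, once; it reports no verdict.
Trained networks look in a picture, given as the dict that the camera call returned (one of the last four; its "shot" number tells which), for a name from the list of things; names that differ only in an ending like _2 or _b are one class to them, and where a whole thing is asked for, a point or a joint stands for the part that bears it (a point fixed in the world has none). Each returns a list of dicts, best first, with "confidence" (0 to 1); they miss things now and then, are a little off and sometimes report something else, mostly with a low value. They report only what shows in the picture. A call takes as long as a camera call. They do not tell look-alikes from the thing itself.
- cut_out(picture, label): "region" (420x560 bool, what is visible of it) and "pixel" ([column, row] in pixels, amid what is visible of it).
The state is a dict: "t": time; "joints": joint angles; "qd": joint speeds; "tau": joint torques, N m; "tool_pos": TCP position; "tcp_rot": TCP orientation; "contact_force": force on the tool from outside, world axes, zero at the start; "wrist_torque": the same for the moment, N m; "width": opening from 0.0 (shut) to 1.0 (fully open).
Only numpy, scipy, OpenCV 4.12 (cv2) and the standard library are available. Lean on these libraries where they do the work, as an engineer would, in place of code of your own. Each camera call takes 0.05 s, during which the arm holds its last target. There are 200 camera calls.

## Working session

There is one attempt and no reset: what is moved stays moved. The work goes in short steps, each a Python script; the robot and the scene stay as the last script left them, time stands still between calls to the robot, and variables do not carry over. Pictures are saved under pics/ and viewed, about 8 in all and at most 12, crops included, and the job is handed in when it is done.

```bash
mkdir -p pics; ls; cat > h.py <<'E'
from plant import *
import numpy as np, cv2
def cam(name):
    p=read_camera(name); return p
def K(p):
    f=p["frame"].shape[0]/2/np.tan(np.radians(p["vfov"]/2))
    return np.array([[f,0,p["cx"]],[0,f,p["cy"]],[0,0,1.]])
def E4(p): return np.array(p["extrinsics"])
def ray(p,px):
    u=cv2.undistortPoints(np.array([[px]],float),K(p),np.array(p["dist_coeffs"],float))[0,0]
    d=np.array([u[0],-u[1],-1.]); E=E4(p); R=E[:3,:3]
    return -R.T@E[:3,3], R.T@d
def onz(p,px,z):
    o,d=ray(p,px); return o+d*(z-o[2])/d[2]
def proj(p,X):
    E=E4(p); c=(E[:3,:3]@np.atleast_2d(X).T).T+E[:3,3]; c=c*[1,-1,-1]
    return cv2.projectPoints(c,np.zeros(3),np.zeros(3),K(p),np.array(p["dist_coeffs"],float))[0][:,0]
def save(p,n): cv2.imwrite("pics/"+n,p["frame"][:,:,::-1])
E
python3 - <<'E'
from h import *
ps={n:read_camera(n) for n in("top","side","wrist")}
cv2.imwrite("pics/a.png",np.hstack([cv2.resize(ps[n]["frame"],(800,600)) for n in["top"]])[:,:,::-1])
cv2.imwrite("pics/b.png",cv2.resize(ps["side"]["frame"],(800,600))[:,:,::-1])
for n in("top","side"):
  p=ps[n]; print(n,ray(p,[280,210]),p["dist_coeffs"])
  for l in("punch","stand","jar_pear","jar_bean","dish_a"):
    for r in cut_out(p,l):
      print(n,l,round(r["confidence"],2),np.round(r["pixel"]),r["region"].sum())
s=state();print(s["t"],s["tcp_rot"],s["contact_force"])
E
```

```text
pics
top (array([ 0.51740934, -0.03945642,  1.2350288 ]), array([ 0.07735092, -0.02243792, -0.99696149])) [0.07449172 0.         0.         0.         0.        ]
top punch 0.48 [358. 274.] 172
top stand 0.74 [286. 287.] 2397
top stand 0.66 [413. 280.] 1553
top jar_pear 0.74 [268. 218.] 851
top jar_bean 0.87 [148. 267.] 1054
top dish_a 0.79 [311. 176.] 1096
top dish_a 0.75 [202. 174.] 1161
top dish_a 0.42 [266. 220.] 867
side (array([0.55048891, 0.56184061, 0.66668711]), array([ 0.04803212, -0.72886254, -0.68308648])) [-0.02229687  0.          0.          0.          0.        ]
side punch 0.62 [341. 147.] 326
side punch 0.47 [217. 291.] 1804
side stand 0.91 [350. 130.] 766
side stand 0.79 [334. 167.] 908
side stand 0.75 [355. 214.] 4413
side jar_pear 0.8 [280. 234.] 1785
side jar_bean 0.65 [342. 355.] 2793
side dish_a 0.63 [220. 290.] 1772
side dish_a 0.59 [238. 201.] 1073
0.65 [[-9.25342574e-01  1.74242727e-05  3.79132063e-01]
 [-3.79132063e-01 -5.72055473e-05 -9.25342572e-01]
 [ 5.56503579e-06 -9.99999998e-01  5.95408288e-05]] [ 0.48014969 -0.07059664 -0.18946117]
```

View pics/a.png

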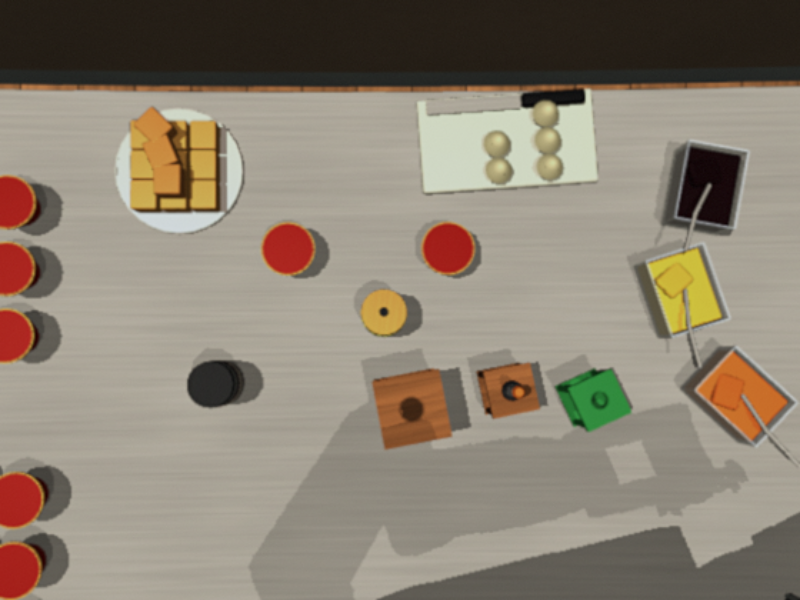

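View pics/b.png

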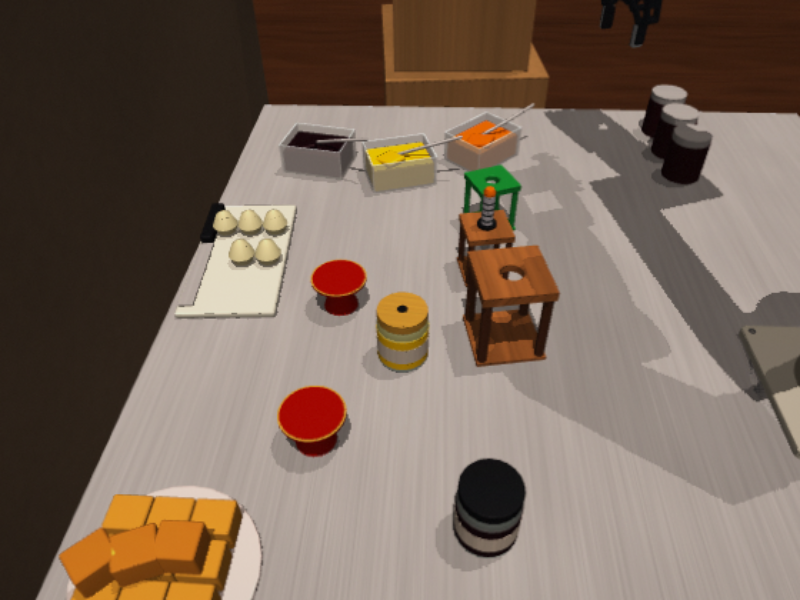

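Top picture (800-px scale): candidates for the stand are the big brown one (412,408), the small brown one holding the marker (512,390) and the green one (600,398). By the description I choose the small brown one. Gold lid with its dot is at (384,312), black-lidded jar at (213,384), red dishes at (288,248) and (448,248).

```bash
cat >> h.py <<'E'
def tri(obs):
    A=np.zeros((3,3));b=np.zeros(3)
    for p,px in obs:
        o,d=ray(p,px);d=d/np.linalg.norm(d);M=np.eye(3)-np.outer(d,d);A+=M;b+=M@o
    X=np.linalg.solve(A,b); return X,[np.round(proj(p,X)[0]-px,2) for p,px in obs]
def hsvmask(p,box,lo,hi):
    h=cv2.cvtColor(p["frame"],cv2.COLOR_RGB2HSV);m=cv2.inRange(h,np.array(lo),np.array(hi));k=np.zeros_like(m)
    x0,y0,x1,y1=box;k[y0:y1,x0:x1]=m[y0:y1,x0:x1];return k
def cen(m):
    n,l,s,c=cv2.connectedComponentsWithStats(m);i=1+np.argmax(s[1:,4]);return c[i],s[i],(l==i)
E
python3 - <<'E'
from h import *
t=read_camera("top");s=read_camera("side")
# dot
for box,p,n in(((256,205,281,232),t,"top"),((270,208,294,224),s,"side")):
    c,st,_=cen(hsvmask(p,box,(0,0,0),(180,255,70)));print("dot",n,c,st,onz(p,c,.088))
    if n=="top":ct=c
    else:cs=c
print(tri([(t,ct),(s,cs)]))
for box,p,n in(((350,262,372,285),t,"top"),((335,126,350,142),s,"side")):
    c,st,_=cen(hsvmask(p,box,(4,190,170),(20,255,255)));print("cap",n,c,st,onz(p,c,.152))
    if n=="top":ct=c
    else:cs=c
print(tri([(t,ct),(s,cs)]))
for box,nm in(((325,248,385,300),"small"),((255,250,320,320),"big")):
    c,st,m=cen(hsvmask(t,box,(3,90,60),(20,255,255)));r=cv2.minAreaRect(np.argwhere(m)[:,::-1].astype(np.float32))
    print(nm,st,r,np.round([onz(t,q,.09)for q in cv2.boxPoints(r)],4).tolist())
    print(onz(t,r[0],.09))
a=cv2.resize(t["frame"][240:310,250:450],None,fx=4,fy=4,interpolation=2)
b=cv2.resize(s["frame"][115:260,300:400],None,fx=4,fy=4,interpolation=2)
c=np.zeros((600,800,3),np.uint8);c[:280]=a;bb=cv2.resize(s["frame"][110:190,290:490],None,fx=4,fy=4,interpolation=2);c[280:]=bb
cv2.imwrite("pics/c.png",c[:,:,::-1])
for nm,px,z in(("bean",(148,267),.088),("dishL",(202,174),.053),("dishR",(313,174),.053),("big",(288,286),.12),("green",(420,279),.08)):print(nm,onz(t,px,z).round(3))
for l in("punch","stand"):
  for r in cut_out(t,l):print(l,r["confidence"],r["pixel"])
E
```

```text
dot top [268.15789474 217.84210526] [266 216   5   5  19] [ 0.59005654 -0.04009768  0.088     ]
dot side [281.18518519 215.88888889] [278 214   7   5  27] [ 0.5881019  -0.03972436  0.088     ]
(array([ 0.58909856, -0.04009937,  0.08769939]), [array([0.01, 0.46]), array([-0.52, -0.04])])
cap top [362.72413793 274.4137931 ] [360 272   6   6  29] [ 0.47190381 -0.22618366  0.152     ]
cap side [342.89655172 133.27586207] [340 131   6   6  29] [ 0.47036033 -0.22283591  0.152     ]
(array([ 0.47089678, -0.2265247 ,  0.14960544]), [array([-0.03,  0.46]), array([-0.44, -0.02])])
small [ 334  254   44   39 1215] ((355.3463439941406, 272.78289794921875), (35.20089340209961, 38.4835090637207), 77.90524291992188) [[0.5008, -0.1749, 0.09], [0.5169, -0.2542, 0.09], [0.445, -0.2679, 0.09], [0.429, -0.189, 0.09]]
[ 0.47283724 -0.22151848  0.09      ]
big [ 261  258   55   57 2370] ((287.9615173339844, 285.3077087402344), (49.61738204956055, 48.4406852722168), 78.69007110595703) [[0.4897, -0.0207, 0.09], [0.5084, -0.1205, 0.09], [0.4071, -0.1392, 0.09], [0.3887, -0.04, 0.09]]
[ 0.44825185 -0.08007931  0.09      ]
bean [0.49  0.211 0.088]
dishL [0.689 0.103 0.053]
dishR [ 0.687 -0.139  0.053]
big [ 0.449 -0.079  0.12 ]
green [ 0.458 -0.359  0.08 ]
punch 0.62 [360.1, 274.6]
stand 0.84 [412.4, 280.6]
stand 0.69 [352.3, 271.5]
```

View pics/c.png

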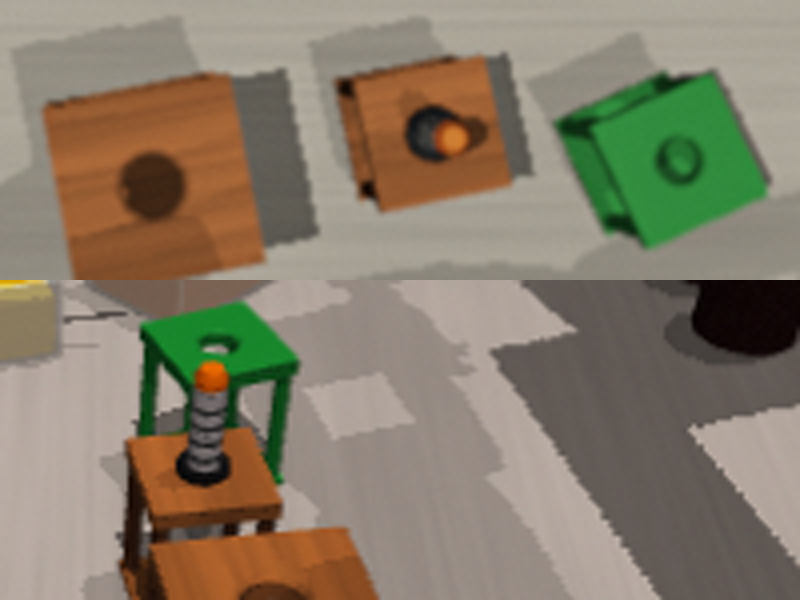

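The crop confirms it: the orange-capped marker hangs upright in the small brown stand. Crop positions are cap (452,137) and collar (433,133); the other stands' holes are empty. Next I go above it and refine with the wrist camera.

```bash
cat >> h.py <<'E'
RA=np.array([[0,0,1.],[-1,0,0],[0,-1,0]])   # jaws along +x
RB=np.array([[0,0,-1.],[1,0,0],[0,-1,0]])
E
python3 - <<'E'
from h import *
P=[0.4712,-0.2258,0.27]
for R in(RA,RB):
  print(np.round(ik(P,R),1) if ik(P,R) is not None else None, ik([.589,-.04,.25],R) )
move_ptp(P,RA); 
w=read_camera("wrist");t=read_camera("top");s=read_camera("side");save(w,"d.png")
print(state()["t"],ray(w,[280,210]))
print("proj cap",proj(w,[0.4712,-0.2258,.155]),"collar",proj(w,[0.4712,-0.2258,.095]))
for l in("punch","stand"):
  for r in cut_out(w,l):print(l,r["confidence"],r["pixel"],r["region"].sum())
E
```

```text
[-26.9  11.9 103.1  -0.   65.  -26.9] [-5.04009606e+00  1.90970602e+01  9.60501036e+01 -2.54444375e-14
  6.48528362e+01 -5.04009606e+00]
None None
2.575 (array([ 0.47064253, -0.15071778,  0.43155267]), array([-0.00693231, -0.29309819, -0.9561001 ]))
proj cap [[283.03838154 198.87533917]] collar [[282.90995979 183.15624394]]
punch 0.87 [282.2, 189.7] 835
stand 0.91 [279.2, 169.4] 4465
stand 0.82 [270.2, 279.5] 5160
stand 0.64 [254.0, 39.8] 10122
stand 0.58 [284.2, 188.1] 948
```

View pics/d.png

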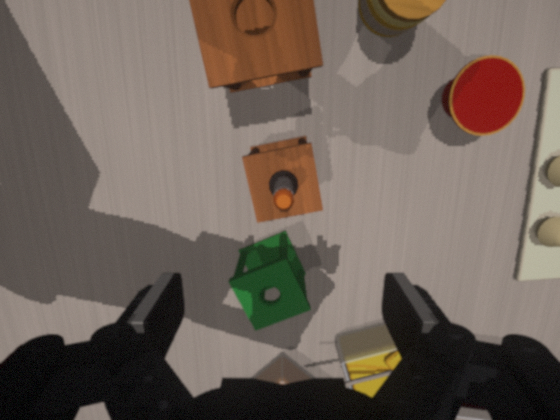

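The wrist view shows the cap at (284,201) and the collar at (283,184), about 1–2 px from prediction, so I nudge the target to (0.4717, -0.2265). Then grasp and lift.

```bash
python3 - <<'E'
from h import *
G=[0.4717,-0.2265,0.107]
move_l(G[:2]+[.20],v=.2)
print(move_l(G,v=.06,guard=6)); f0=np.array(state()["contact_force"])
command_gripper(0.0); hold(.2)
s=state();print(s["width"],s["tool_pos"],np.round(s["contact_force"]-f0,2),np.round(s["wrist_torque"],2))
print(move_l(G[:2]+[.125],v=.05,guard=12)); s2=state();print(np.round(np.array(s2["contact_force"])-f0,2))
print(move_l(G[:2]+[.25],v=.12,guard=12))
hold(.2)
s=state();print(s["t"],s["width"],s["tool_pos"],np.round(s["contact_force"]-f0,2),np.round(s["wrist_torque"],2))
t=read_camera("side");w=read_camera("wrist")
for l in("punch",):
  for r in cut_out(t,l):print(l,r["confidence"],r["pixel"],r["region"].sum(),cv2.boundingRect(r["region"].astype(np.uint8)))
q=proj(t,[[.4717,-.2265,.185+h] for h in(-.036,-.016,0,.05,.11)]);print(q.round(1))
x,y=map(int,q[2]);a=t["frame"][max(0,y-80):y+40,x-80:x+80];cv2.imwrite("pics/e.png",cv2.resize(a,None,fx=5,fy=5,interpolation=2)[:,:,::-1]);print(max(0,y-80),x-80)
E
```

```text
False
0.18905995925755678 [ 0.47167437 -0.22652892  0.10722127] [-2.24  0.55  5.68] [0.07 0.33 0.01]
False
[-0.36  0.02 -3.76]
False
7.6167 0.19205689754744043 [ 0.47140735 -0.22634373  0.24928604] [-0.65 -1.17 -4.68] [ 0.01 -0.01 -0.01]
punch 0.6 [345.8, 96.0] 561 (339, 65, 16, 61)
[[342.  133.5]
 [342.8 125.2]
 [343.5 118.4]
 [345.6  96. ]
 [348.4  66.8]]
38 263
```

View pics/e.png

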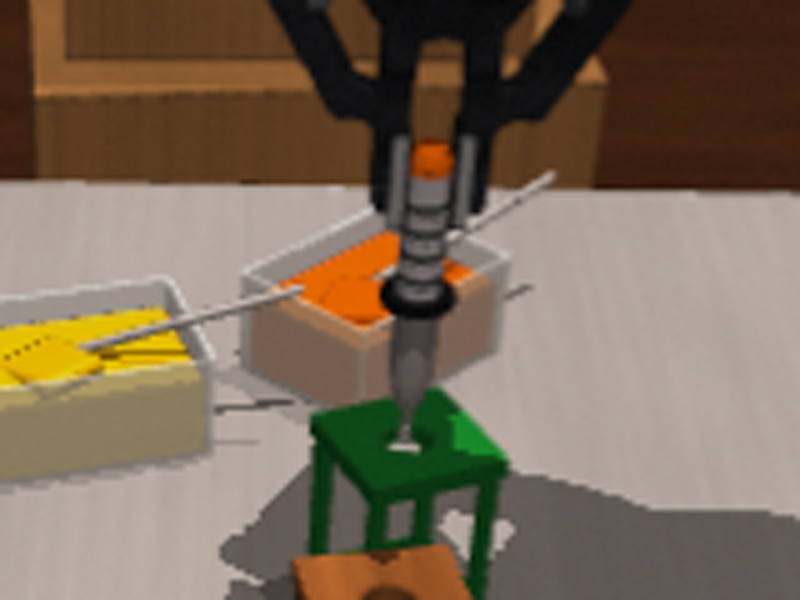

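Held upright: the cap is at crop (433,160), the collar at (418,297) and the needle tip near (405,445), about 20 mm below the nose. The pads seem to end at row 225, higher above the collar than planned, so I check that with projected marks.

```bash
python3 - <<'E'
from h import *
t=read_camera("side");p=state()["tool_pos"]
x0,y0=318,50;S=9
a=cv2.resize(t["frame"][y0:y0+80,x0-10:x0+60],None,fx=7,fy=7,interpolation=2)[:,:,::-1].copy()
for dz in(0.019,.011,0,-.008):
  for sx in(-.03,.03):
    q=proj(t,[p[0]+sx,p[1]+.011,p[2]+dz])[0];cv2.circle(a,(int((q[0]-x0+10.5)*7),int((q[1]-y0+.5)*7)),4,(255,0,255) if dz>=0 else (255,255,0),-1);print(dz,q.round(1))
cv2.imwrite("pics/f.png",a)
E
```

```text
0.019 [363.7  82.9]
0.019 [331.4  82.4]
0.011 [363.2  86.8]
0.011 [331.1  86.3]
0 [362.6  92.1]
0 [330.7  91.6]
-0.008 [362.1  95.9]
-0.008 [330.5  95.4]
```

View pics/f.png

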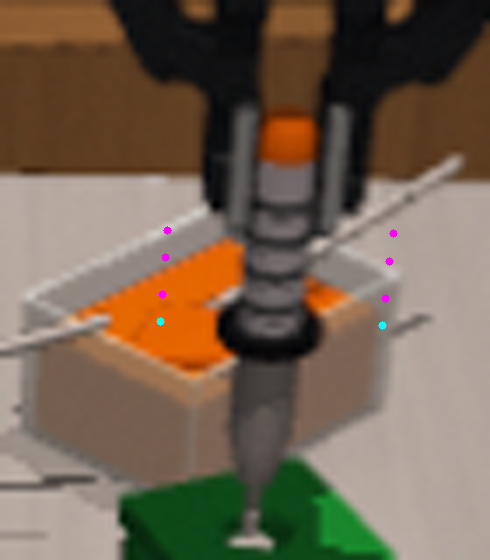

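The projected fingertips (cyan) fall at the collar, but the pads visibly end about 25 mm higher. I'll set the marker back, loosen to 0.3, feel down to the collar with a guard, and regrip there.

```bash
python3 - <<'E'
from h import *
x,y=0.4717,-0.2265
f=lambda:np.array(state()["contact_force"])
move_l([x,y,.115],v=.12); f1=f()
g=move_l([x,y,.1065],v=.03,guard=4);print(g,state()["tool_pos"],(f()-f1).round(2))
command_gripper(0.3);hold(.1);s=state();f2=f();print(s["width"],f2.round(2))
g=move_l([x,y,.080],v=.03,guard=4);s=state();print(g,s["tool_pos"],(f()-f2).round(2))
z=s["tool_pos"][2]
if g: move_l([x,y,z+.002],v=.03)
hold(.1);print((f()-f2).round(2),state()["tool_pos"])
p=read_camera("side");y0,x0=100,300
cv2.imwrite("pics/g.png",cv2.resize(p["frame"][y0:y0+80,x0:x0+90],None,fx=7,fy=7,interpolation=2)[:,:,::-1]);print(state()["t"])
E
```

```text
True [ 0.47218992 -0.22678861  0.10720474] [-0.53  0.37  9.6 ]
0.3043268295423651 [0.94 0.26 0.69]
False [ 0.47182757 -0.22654814  0.08014339] [-0.17  0.41 -1.76]
[-2.35 -0.32 -1.02] [ 0.47186504 -0.22659217  0.08022365]
10.9583
```

View pics/g.png

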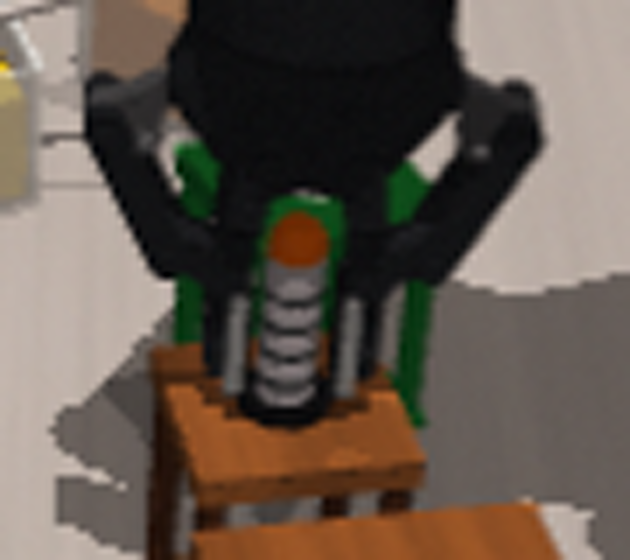

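The pads now reach just above the collar (crop row about 400), so the gripper really is about 25 mm longer-handed than told. The cap at (300,240) clears the palm. I close here, lift and go over the lid.

```bash
python3 - <<'E'
from h import *
x,y=0.4717,-0.2265
f=lambda:np.array(state()["contact_force"])
f0=f();command_gripper(0.0);hold(.2);s=state();print(s["width"],s["tool_pos"],(f()-f0).round(2),np.round(s["wrist_torque"],2))
zg=s["tool_pos"][2];open("zg","w").write(str(zg))
print(move_l([x,y,zg+.02],v=.06,guard=12),(f()-f0).round(2))
print(move_l([x,y,zg+.15],v=.2,guard=15))
move_l([.5891,-.040,zg+.15],v=.2)
# tip (20..36mm below nose) must clear lid: nose at .088+.045
move_l([.5891,-.040,zg+.133-.045],v=.12,guard=6);hold(.3)
s=state();print(s["t"],s["width"],s["tool_pos"],(f()-f0).round(2),np.round(s["wrist_torque"],2))
p=read_camera("side");t=read_camera("top");w=read_camera("wrist")
out=np.zeros((600,800,3),np.uint8)
q=proj(p,[.5891,-.04,.11])[0].astype(int);out[:,:500]=cv2.resize(p["frame"][q[1]-60:q[1]+40,q[0]-42:q[0]+41],(500,600),interpolation=2);print("side crop",q-[42,60],"x6")
out[:300,500:]=cv2.resize(w["frame"],(300,225))[:225,:300].repeat(1,0) if 0 else cv2.resize(w["frame"],(300,300))
q=proj(t,[.5891,-.04,.11])[0].astype(int);out[300:,500:]=cv2.resize(t["frame"][q[1]-40:q[1]+40,q[0]-40:q[0]+40],(300,300))
cv2.imwrite("pics/h.png",out[:,:,::-1])
c,st,_=cen(hsvmask(p,(270,205,294,228),(0,0,0),(180,255,70)));print(c,st)
print("expected nose/tip20/dot side",proj(p,[[.5891,-.04,.133],[.5891,-.04,.113],[.5891,-.04,.088]]).round(1))
E
```

```text
0.19488382782708227 [ 0.47196164 -0.22657754  0.08032959] [0.74 1.47 6.64] [0.19 0.14 0.  ]
False [ 0.77  1.55 -2.98]
False
14.9 0.19748103877047044 [ 0.58949533 -0.04002399  0.16907237] [ 1.33  1.44 -3.68] [ 0.03  0.02 -0.01]
side crop [238 147] x6
[281.12 215.76] [278 214   7   5  25]
expected nose/tip20/dot side [[280.4 197.6]
 [280.5 205.9]
 [280.7 215.8]]
```

View pics/h.png

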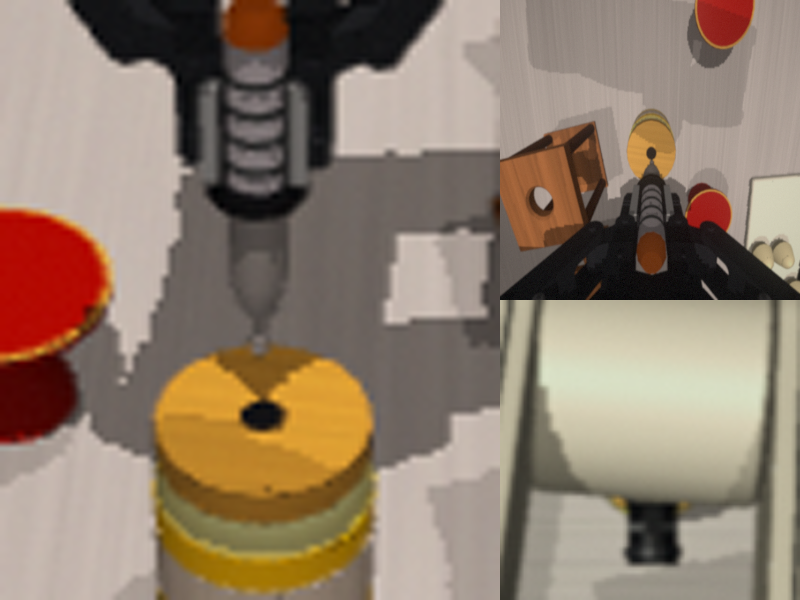

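Side crop: the needle tip at (259,348) sits straight above the dot at (262,415), about 23 mm up. I lower by 17 mm and check the fore-and-aft direction in the wrist view.

```bash
python3 - <<'E'
from h import *
zg=float(open("zg").read())
z=zg+.088-.017
print(move_l([.5891,-.040,z],v=.05,guard=3));hold(.2);s=state();print(s["t"],s["tool_pos"],np.round(s["contact_force"],2))
p=read_camera("side");w=read_camera("wrist")
X=[[.5891,-.04,.116],[.5891,-.04,.096],[.5891,-.04,.088]]
print("side",proj(p,X).round(1));qw=proj(w,X);print("wrist",qw.round(1))
out=np.zeros((600,800,3),np.uint8)
q=qw[2].astype(int);out[:,:400]=cv2.resize(w["frame"][q[1]-40:q[1]+50,q[0]-30:q[0]+30],(400,600),interpolation=2);print("wrist crop",q-[30,40],"x6.67")
q=proj(p,X[2])[0].astype(int);out[:,400:]=cv2.resize(p["frame"][q[1]-40:q[1]+20,q[0]-20:q[0]+20],(400,600),interpolation=2);print("side crop",q-[20,40],"x10")
cv2.imwrite("pics/i.png",out[:,:,::-1])
E
```

```text
False
15.7417 [ 0.5893295  -0.0400118   0.15157294] [ 0.13  0.14 -4.47]
side [[280.5 204.6]
 [280.6 212.6]
 [280.7 215.8]]
wrist [[282.7 233.9]
 [282.7 223.2]
 [282.7 219.4]]
wrist crop [252 179] x6.67
side crop [260 175] x10
```

View pics/i.png

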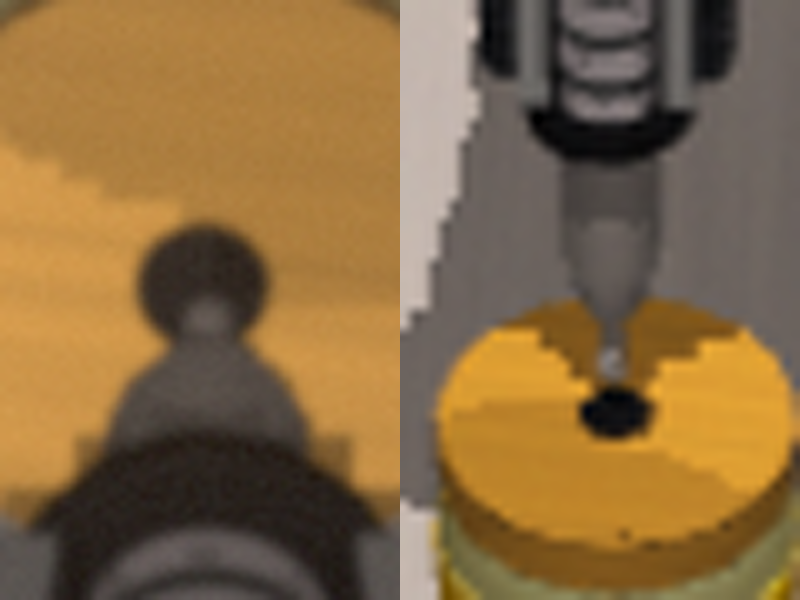

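Wrist crop: dot (203,285), tip (210,305). Side crop: tip (611,360), dot (617,412). The tip is about 1 mm off in +x and +y, so I correct that, feel for contact and press in small steps.

```bash
python3 - <<'E'
from h import *
x,y=.5884,-.0409
z=state()["tool_pos"][2]
move_l([x,y,z],v=.03);hold(.3)
f0=np.mean([(hold(.02),state()["contact_force"])[1] for _ in range(5)],0)[2]
g=move_l([x,y,z-.016],v=.015,guard=2.0)
s=state();zc=s["tool_pos"][2];print(g,z-zc,s["contact_force"][2]-f0,s["t"])
if g:
  pk=0;trip=False;log=[];zt=zc
  for i in range(45):
    zt-=.0003;move_l([x,y,zt],v=.01)
    s=state();F=s["contact_force"][2]-f0;log.append((round((zc-s["tool_pos"][2])*1e3,2),round(F,1)))
    pk=max(pk,F)
    if F<pk-2.5 and pk>8: trip=True;break
    if F>20: break
  print("trip",trip,pk,log)
  s=state();print(s["t"],s["width"],np.round(s["tool_pos"],4),np.round(s["wrist_torque"],2))
  if trip:
    move_l([x,y,z+.01],v=.05); move_l([x,y,z+.09],v=.2);print(state()["t"],state()["contact_force"][2]-f0,state()["width"])
E
```

```text
True 0.00994342605637158 5.133319559410467 17.15
trip True 15.223590035646696 [(np.float64(0.17), np.float64(6.5)), (np.float64(0.49), np.float64(5.9)), (np.float64(0.79), np.float64(6.7)), (np.float64(1.11), np.float64(5.9)), (np.float64(1.45), np.float64(7.7)), (np.float64(1.72), np.float64(8.0)), (np.float64(2.01), np.float64(8.0)), (np.float64(2.32), np.float64(8.7)), (np.float64(2.54), np.float64(9.6)), (np.float64(2.8), np.float64(9.8)), (np.float64(3.04), np.float64(10.2)), (np.float64(3.31), np.float64(12.1)), (np.float64(3.53), np.float64(11.1)), (np.float64(3.76), np.float64(11.4)), (np.float64(4.0), np.float64(12.1)), (np.float64(4.28), np.float64(12.9)), (np.float64(4.49), np.float64(13.0)), (np.float64(4.73), np.float64(13.3)), (np.float64(4.99), np.float64(14.0)), (np.float64(5.22), np.float64(14.5)), (np.float64(5.51), np.float64(15.2)), (np.float64(6.1), np.float64(9.7))]
22.675 0.19399483483778526 [ 0.5886 -0.0409  0.1355] [-0.01  0.01  0.03]
23.9083 -1.116105443139583 0.19536416141349192
```

Tripped cleanly at 15.2 N, about 6 mm in, then the force fell to 9.7 N. Now back to the stand.

```bash
python3 - <<'E'
from h import *
x,y=0.4717,-0.2265;zg=float(open("zg").read())
f=lambda:np.array(state()["contact_force"])
z=state()["tool_pos"][2]
move_l([x,y,z],v=.2);move_l([x,y,zg+.11],v=.1);hold(.3)
s=state();print(s["t"],s["tool_pos"],np.round(s["contact_force"],1))
f0=f();g=move_l([x,y,zg+.012],v=.07,guard=5);print("descend",g,state()["tool_pos"],(f()-f0).round(1))
if not g:
  g=move_l([x,y,zg-.002],v=.02,guard=4);s=state();print("seat",g,s["tool_pos"],s["tool_pos"][2]-zg,(f()-f0).round(1),s["t"])
E
```

```text
26.1167 [ 0.47197797 -0.2266725   0.19087554] [ 0.7 -0.1 -4.4]
descend False [ 0.47202867 -0.2266667   0.0927836 ] [-1.   0.7  1. ]
seat True [ 0.47157833 -0.22644164  0.08034851] 1.891499804518304e-05 [-2.5  1.  10.8] 28.2583
```

Seated at exactly the grip height, so it did not slip. Release, retreat and check.

```bash
python3 - <<'E'
from h import *
x,y=0.4717,-0.2265;zg=float(open("zg").read())
command_gripper(0.5);hold(.2);print(state()["width"],np.round(state()["contact_force"],1))
print(move_l([x,y,zg+.03],v=.06,guard=8))
print(move_l([x,y,zg+.14],v=.15,guard=10))
movej([-68.8,24.2,93.4,0,62.4,-1.1]);hold(.5)
t=read_camera("top");s=read_camera("side")
o=[]
for box,p in(((350,262,372,285),t),((335,126,350,142),s)):
    o.append((p,cen(hsvmask(p,box,(4,190,170),(20,255,255)))[0]))
print("cap",tri(o),[c for _,c in o])
o=[]
for box,p in(((256,205,281,232),t),((270,208,294,224),s)):
    o.append((p,cen(hsvmask(p,box,(0,0,0),(180,255,70)))[0]))
print("dot",tri(o),[c for _,c in o])
cv2.imwrite("pics/j.png",cv2.resize(s["frame"],(800,600))[:,:,::-1]);print(state()["t"])
E
```

```text
0.49816996960992094 [-0.3 -0.8 -0.4]
False
False
cap (array([ 0.47100991, -0.22687171,  0.14964432]), [array([-0.03,  0.49]), array([-0.48, -0.02])]) [array([362.90322581, 274.32258065]), array([342.86666667, 133.16666667])]
dot (array([ 0.58919604, -0.04009945,  0.08779458]), [array([0.  , 0.41]), array([-0.47, -0.03])]) [array([268.15789474, 217.84210526]), array([281.07692308, 215.84615385])]
32.5333
```

View pics/j.png

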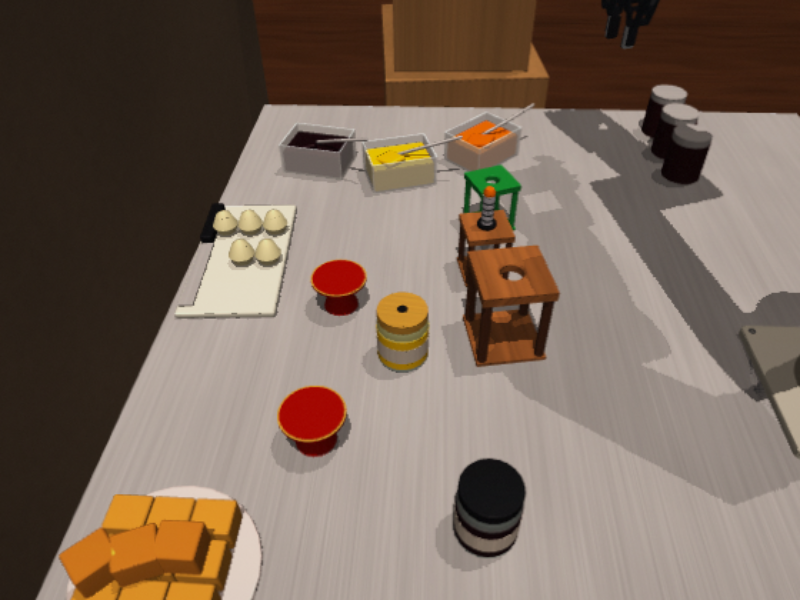

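The marker hangs upright in the small brown stand (488,208). The gold-lidded jar (402,330), the black-lidded jar (489,505) and both dishes (339,283) and (313,418) stand where they were.

```bash
python3 -c "
from plant import *
print(close_job())"
```

```text
the job is handed in; nothing more can be done
None
```

The job is done and handed in at about 33 s of robot time. The marker was pressed on the gold lid's black dot until it snapped, then put back in its stand and released.

- **Press:** I took the marker from the small brown stand and corrected its position by about 1 mm so the needle stood over the dot. The spring tripped at 15.2 N, about 6 mm in, and the force fell to 9.7 N. I stopped there, before the end stop.
- **Last checks:** The marker seated at its original height, so it did not slip in the grip. The cap and the dot measure within 0.4 mm of where they started, and the last side view shows both jars and the red dishes where they were.
- **What disagreed:** The fingertips sat about 25 mm further back than the given tool data implies. I saw this after the first lift, put the marker back and regripped it just above the collar. The force while seating it peaked near 10 N, because the guard overshot slightly.

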